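# Slide the packing-list clipboard out over the table edge

### The job

The packing-list clipboard lies flat and a little askew near the far edge of the table, its clip towards you. Push it with your fingertips, never picking it up, until its plain end sticks out about 6 cm past the far table edge and the clipboard sits square to that edge, so that the volunteer across the table can take hold of it. Leave the groceries and the tape dispenser around it where they stand.

Things in the scene. Friction and masses are not known exactly. Their poses are not given: they have to be found in the camera images.
- clipboard: a loose flat hardboard clipboard with a sheet on it, 225 mm long (its x), 155 mm wide (its y), board 4 mm thick, about 0.3 kg. Origin: centre of its underside; +x points along its length to the plain end, z up; a steel clip sits on its -x end. Starts up to 20 degrees askew, plain end 20 to 90 mm short of the far edge. One or two newtons slide it; it stops where it is left
- clipboard_foot (a point): middle of the clipboard's plain end, at the underside (x = +112.5 mm in the clipboard's frame)
- clipboard_clip (a point): middle of the clipboard's clip end, at the underside (x = -112.5 mm in its frame). The clip's straight round steel spine, 16 mm thick, 90 mm long across the board and centred, is flush with this end and reaches 21 mm above the table, so fingertips 2 to 15 mm above the table push on the same end face
- table_edge (a point): middle of the far edge of the table top (black edge band), at the top's height (z = 0). The edge is straight along this frame's y; x points square off the table, away from the robot. The overhang is the x of the clipboard's plain end in this frame. The table's place varies by a few cm and its turn by 3 degrees; the top is 28 mm thick and nothing stands beyond the edge
- can: a steel food can with a paper label, 75 mm across, 110 mm tall, standing beside the clipboard; loose; origin: centre of its underside; not to be disturbed
- coffee: a hard vacuum-packed coffee brick, 55 x 80 mm, 156 mm tall, standing beside the clipboard on the other side from the can (which side is which varies); loose; origin: centre of its underside; not to be disturbed
- tin_low: a low round fish tin, 85 mm across, 45 mm tall, standing beside the clipboard's clip end; loose; origin: centre of its underside; not to be disturbed
- can_spare: another steel food can, 75 mm across, 110 mm tall, standing off to one side; loose; origin: centre of its underside; not to be disturbed
- jar: a sauce jar with a metal cap, 72 mm across, 120 mm tall, standing off to one side; loose; origin: centre of its underside; not to be disturbed
- pasta_box: a pasta carton, 55 x 85 mm, 180 mm tall, standing off to one side; loose; origin: centre of its underside; not to be disturbed
- tape_dispenser: a heavy black desk tape dispenser, 150 x 62 mm, 102 mm tall, standing off to the right; loose; origin: centre of its underside; not to be disturbed

How it is judged:
By the outcome, as a careful person would: the job done as asked, in the order asked, and still so for the second after the job is handed in, with the robot touching nothing.
It also fails if it takes over 48 s, if anything falls off the work surface, if the arm or the gripper's body presses on something with over 40 N, if the wrist force passes 120 N, or if a joint passes its speed limit or range.

### The arm

A 6-joint arm with a two-finger parallel gripper is mounted at the origin on the work surface. World frame = base frame: x ahead of the robot, y to its left, z up, the work surface at z = 0. Lengths are in m, angles in rad, forces in N, time in s.
With the tool pointing down it reaches from about 0.4 to 0.825 m from the base axis. Payload 7 kg.
Tool frame: the origin (TCP) lies at the very end of the fingers, on their centre line; the grasp point (between the pads) lies 19 mm behind it; z points along the fingers, x is the direction in which the jaws open and shut, and the axes are right-handed (so a half turn about z gives the same grasp; the last joint's range is limited). The gripper opens to 88 mm and grips with 3 to 60 N. Pads are 19 mm wide; open, the fingers measure 130 mm over their backs; the gripper's body (78 mm by 193 mm) begins 47 mm behind the grasp point.
Start: joints at [-1.058, 0.359, 0.012, 0, -1.224, -0.288], TCP at [0.15, -0.658, 0.227] pointing down, gripper open.
Joint ranges: [-3.07, 3.07], [-1.43, 2.12], [-1.02, 1.25], [-3.03, 1.67], [-3.05, -0], [-3.03, 3.03]. Speed limits (rad/s): [2.39, 2.39, 3.01, 3.14, 3.14, 3.14].

### API

Orientations are given as [roll, pitch, yaw] about the fixed x, y, z axes, in that order (R = Rz(yaw) Ry(pitch) Rx(roll)).
In Python, from station import telemetry, grab_frame, arm, regions_of, pinpoint gives the robot as it stands. The module is installed in compiled form; this text tells all that it offers.
- The arm moves only by the shell command python3 -m inch 'ROWS' [FORCE]. ROWS is text: rows parted by semicolons, each of 7 numbers parted by spaces: the opening, from 0 (shut) to 1 (fully open), then the shift along the world's x, y, z in cm, then the turn, a rotation vector about the world's x, y, z in degrees. A call has 1 to 12 rows; each row is the pose to reach, as a shift and turn from the pose measured when the call began; what a row does not reach only later rows make up. A row lasts 1/8 s, in which the tool goes at most 62.5 mm and 10.7 degrees, less where a joint would pass 70% of its speed; a pose out of reach is approached as far as the arm can. A call with a gripper value outside its range is refused whole. The fingers move at their own pace and stop on an object; FORCE is the grip in N (left out, the last holds). Time passes only in rows, so rows that repeat a pose let the fingers close. It gives the time, the measured TCP pose, the force and the opening at its end, in the units of the state.
- telemetry.get_state(): the state, without advancing time (a new reading comes with each control period).
- grab_frame(name): name is "scene" or "top"; returns a dict with "pixels" (400x640x3 uint8, red, green, blue), "fx", "fy", "cx", "cy" (pixels), "R" (3x3) and "t" (3): a world point X has camera coordinates R X + t. Camera axes: x right, y down, z forward; pixel columns grow to the right and rows downward; lengths in m; the calibration is good to about 2 mm. A picture is of the moment at which its call begins. There is no depth.
- arm.job_done(): hands the job in, once; it reports no verdict.
Trained networks look in the newest picture that a camera, given by its name, has taken for a name from the list of things; names that differ only in an ending like _2 or _b are one class to them, and where a whole thing is asked for, a point or a joint stands for the part that bears it (a point fixed in the world has none). Each returns a list of dicts, best first, with "p" (0 to 1); they miss things now and then, are a little off and sometimes report something else, mostly with a low value. They report only what shows in the picture. A call takes as long as a camera call.
- regions_of(camera, name): "pixels" (400x640 bool, what is visible of it) and "bbox" ([left, top, right, bottom] in pixels, round what is visible of it).
- pinpoint(camera, name): "location" ([column, row] in pixels: a listed point, or the origin of a listed thing).
The state is a dict: "t": time; "q": joint angles; "qd": joint speeds; "joint_efforts": joint torques, N m; "eef_pos": TCP position; "ee_rot": TCP orientation; "force": force on the tool from outside, world axes, zero at the start; "moment": the same for the moment, N m; "width": finger opening in m.
Only numpy, scipy, OpenCV 4.12 (cv2) and the standard library are available. Lean on these libraries where they do the work, as an engineer would, in place of code of your own. Each camera call takes 0.05 s, during which the arm holds its last target. There are 200 camera calls.

## Working session

There is one attempt and no reset: what is moved stays moved. The work goes in short steps, Python scripts to look and compute and a shell command to move; the robot and the scene stay as the last step left them, time stands still between calls to the robot, and variables do not carry over. Pictures are saved under pics/ and viewed, about 8 in all and at most 12, crops included, and the job is handed in when it is done.

```bash
mkdir -p pics; cat > h.py <<'E'
import numpy as np, cv2
from station import telemetry, grab_frame, arm, regions_of, pinpoint
def ray(f,uv,z=0.):
    d=np.array([(uv[0]-f["cx"])/f["fx"],(uv[1]-f["cy"])/f["fy"],1.]); R=np.array(f["R"]);t=np.array(f["t"])
    o=-R.T@t; d=R.T@d; return (o+d*(z-o[2])/d[2])
def proj(f,X):
    c=np.array(f["R"])@np.array(X)+np.array(f["t"]); return [f["fx"]*c[0]/c[2]+f["cx"],f["fy"]*c[1]/c[2]+f["cy"]]
E
python3 - <<'E'
from h import *
np.set_printoptions(precision=4,suppress=True)
for c in("top","scene"):
    f=grab_frame(c); cv2.imwrite(f"pics/{c}0.png",f["pixels"][:,:,::-1])
    print(c,-np.array(f["R"]).T@np.array(f["t"]),f["fx"])
    for n in("clipboard_foot","clipboard_clip","clipboard","table_edge","can","coffee","tin_low","can_spare","jar","pasta_box","tape_dispenser"):
        print(n,[(round(r["p"],2),np.round(r["location"]),ray(f,r["location"])[:2]) for r in pinpoint(c,n)[:2]])
s=telemetry.get_state();print(s["t"],s["eef_pos"],s["ee_rot"],s["width"])
E
```

```text
top [0.4405 0.0089 1.3894] 424.6877462464262
clipboard_foot [(0.86, array([354., 170.]), array([ 0.7208, -0.0897]))]
clipboard_clip [(0.69, array([358., 234.]), array([ 0.5072, -0.1037]))]
clipboard [(0.85, array([357., 202.]), array([ 0.613, -0.098]))]
table_edge [(0.56, array([329., 150.]), array([ 0.7884, -0.0057]))]
can [(0.75, array([305., 200.]), array([0.617 , 0.0739]))]
coffee [(0.59, array([414., 194.]), array([ 0.6445, -0.2883]))]
tin_low [(0.83, array([412., 240.]), array([ 0.4922, -0.2771]))]
can_spare [(0.94, array([192., 245.]), array([0.4648, 0.4385]))]
jar [(0.83, array([192., 184.]), array([0.6656, 0.4494]))]
pasta_box [(0.68, array([457., 193.]), array([ 0.6472, -0.4299]))]
tape_dispenser [(0.68, array([458., 249.]), array([ 0.466 , -0.4261]))]
scene [0.9564 0.476  0.8505] 378.7195579525477
clipboard_foot [(0.6, array([265., 200.]), array([ 0.7223, -0.0898])), (0.22, array([233., 119.]), array([ 0.6421, -0.4242]))]
clipboard_clip [(0.86, array([325., 161.]), array([ 0.5045, -0.1097]))]
clipboard [(0.73, array([298., 177.]), array([ 0.6027, -0.1057]))]
table_edge [(0.85, array([262., 237.]), array([0.7889, 0.0033]))]
can [(0.59, array([334., 222.]), array([0.6125, 0.0756]))]
coffee [(0.61, array([254., 148.]), array([ 0.6493, -0.2746]))]
tin_low [(0.84, array([298., 126.]), array([ 0.4906, -0.2757]))]
can_spare [(0.91, array([479., 300.]), array([0.4652, 0.4404]))]
jar [(0.57, array([414., 357.]), array([0.6765, 0.4447])), (0.45, array([298., 126.]), array([ 0.4901, -0.2753]))]
pasta_box [(0.85, array([232., 120.]), array([ 0.6473, -0.4239]))]
tape_dispenser [(0.69, array([280.,  95.]), array([ 0.4563, -0.4339]))]
1.2 [ 0.1505 -0.658   0.2266] [-3.1416 -0.      1.7956] 0.08764890224696859
```

```bash
python3 - <<'E'
import cv2
a=cv2.imread("pics/top0.png")[120:290,170:490]; cv2.imwrite("pics/v1.png",cv2.resize(a,None,fx=2.5,fy=2.5,interpolation=cv2.INTER_CUBIC))
E
```

```text
(no output)
```

View pics/v1.png

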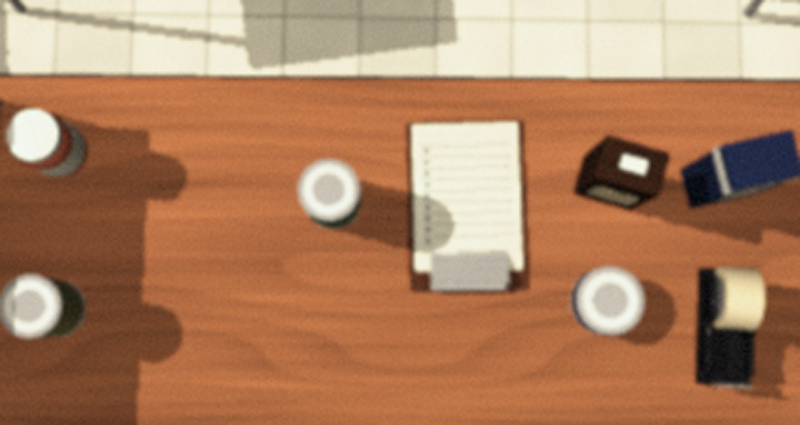

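View pics/scene0.png

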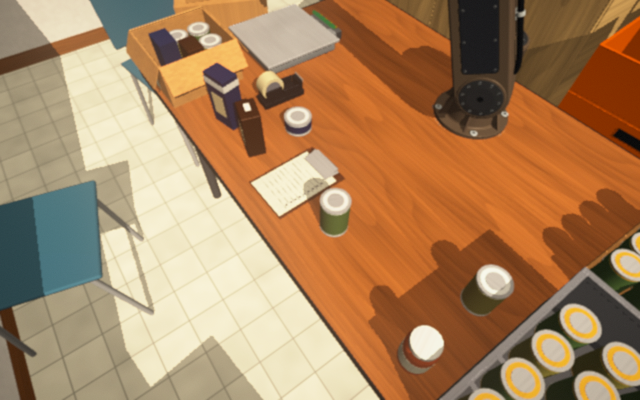

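The top view shows the clipboard at about cols 334-380, rows 168-236 and nearly square. The far edge is at row ~151, with the can to its left and the tin and coffee to its right. Next I'll fit the edge line and the clipboard outline.

```bash
cat >> h.py <<'E'
def fitline(P):
    P=np.array(P,np.float32); vx,vy,x,y=cv2.fitLine(P,cv2.DIST_HUBER,0,1e-3,1e-3).ravel(); return vx,vy,x,y
def edge(f,skip=(325,395)):
    # table top/black band boundary in the top view -> world line x=a+b*y
    g=cv2.GaussianBlur(f["pixels"][:,:,0],(3,3),0).astype(float); pts=[]
    for c in range(215,470):
        if skip[0]<c<skip[1]: continue
        col=g[143:158,c]; d=np.diff(col) ; i=int(np.argmin(col))  # darkest = band
        d=d[i:i+5]; d=np.clip(d,0,None)
        if d.sum()>0: pts.append(ray(f,(c+0.,143+i+.5+(d*np.arange(len(d))).sum()/d.sum()))[:2])
    P=np.array(pts)
    for _ in range(4):
        b,a=np.polyfit(P[:,1],P[:,0],1); r=P[:,0]-a-b*P[:,1]; P=P[abs(r)<max(.0015,2*r.std())]
    return a,b,r.std(),len(P)
def board(cam,f):
    r=regions_of(cam,"clipboard")
    if not r: return None
    m=r[0]["pixels"].astype(np.uint8)
    c=max(cv2.findContours(m,0,2)[0],key=cv2.contourArea)
    W=np.array([ray(f,p[0],.004)[:2] for p in c],np.float32)
    (cx,cy),(w,h),ang=cv2.minAreaRect(W*1000)
    yaw=(ang+45)%90-45
    return r[0]["p"],cx,cy,w,h,yaw
def report():
    f=grab_frame("top"); a,b,s,n=edge(f); print("edge x=%.4f%+.4f*y  normal yaw %.2f deg (std %.4f n%d)"%(a,b,np.degrees(np.arctan(-b)),s,n))
    print("rect top",np.round(board("top",f),2))
    out={}
    for k in("clipboard_foot","clipboard_clip","clipboard"):
        r=pinpoint("top",k)
        if r: out[k]=ray(f,r[0]["location"],0.)[:2]; print(k,np.round(out[k],4), "overhang %.4f"%((out[k][0]-a-b*out[k][1])/np.hypot(1,b)))
    if len(out)==3:
        d=out["clipboard_foot"]-out["clipboard_clip"]; print("yaw pts",np.degrees(np.arctan2(d[1],d[0])))
    g=grab_frame("scene"); print("rect scene",np.round(board("scene",g),2))
    o={k:ray(g,pinpoint("scene",k)[0]["location"])[:2] for k in("clipboard_foot","clipboard_clip") if pinpoint("scene",k)}
    print("scene",{k:np.round(v,4) for k,v in o.items()})
    return f,g
E
python3 - <<'E'
from h import *
f,g=report()
print(proj(f,[.7884,-.0057,0]))
print(f["pixels"][143:168:1,[240,300,357],0].T)
print("boardside row 200",f["pixels"][200,326:392].tolist()[::1][:14],f["pixels"][190,372:392].tolist())
E
```

```text
edge x=0.7787-0.0088*y  normal yaw 0.50 deg (std 0.0006 n168)
rect top [  0.64 612.65 -97.4  228.8  155.25   0.7 ]
clipboard_foot [ 0.7251 -0.0854] overhang -0.0543
clipboard_clip [ 0.5034 -0.092 ] overhang -0.2761
clipboard [ 0.617  -0.1032] overhang -0.1626
yaw pts 1.707137897567728
rect scene [  0.94 614.89 -94.95 230.64 157.95   2.11]
scene {'clipboard_foot': array([ 0.7258, -0.0877]), 'clipboard_clip': array([ 0.6531, -0.2843])}
[np.float64(329.41294756868376), np.float64(149.79265528304398)]
[[243 243 242 243 243 238 202 151 168 191 201 203 197 195 196 195 196 200
  200 196 187 189 188 192 195]
 [204 233 241 241 240 242 231 167 133 163 177 179 188 186 184 183 184 184
  186 193 193 189 195 196 195]
 [242 243 242 243 243 243 235 183 136 166 186 189 183 179 185 188 186 184
  174 176 180 186 187 183 166]]
boardside row 200 [[111, 68, 42], [110, 65, 41], [108, 60, 36], [107, 62, 38], [111, 65, 43], [111, 60, 37], [103, 58, 37], [82, 48, 30], [82, 62, 49], [136, 121, 101], [174, 164, 141], [184, 178, 151], [186, 178, 154], [178, 170, 147]] [[238, 235, 213], [238, 235, 213], [241, 238, 219], [242, 240, 220], [239, 235, 210], [216, 202, 172], [151, 124, 98], [122, 72, 48], [145, 82, 50], [182, 110, 68], [191, 115, 69], [191, 114, 69], [191, 116, 69], [190, 119, 71], [187, 113, 71], [188, 112, 67], [185, 112, 68], [184, 111, 67], [181, 110, 66], [181, 107, 66]]
```

The clipboard is turned about +1.5 to 2°, the far-edge normal about +0.5°, and the outer edge is at x≈0.788. That means a push of about 12 cm. I'll use two half-open fingers spread across the clip spine, with the finger line parallel to the edge, so the board squares itself as it moves. First I'll go behind the clip.

```bash
python3 -m inch '0.5 2.7 5.1 0 0 0 -1; 0.5 5.5 10.2 0 0 0 -2; 0.5 8.2 15.2 0 0 0 -4; 0.5 11 20.3 0 0 0 -5; 0.5 13.6 25.4 0 0 0 -6; 0.5 16.4 30.4 0 0 0 -7; 0.5 19 35.5 0 0 0 -8; 0.5 21.8 40.6 0 0 0 -9; 0.5 24.5 45.7 0 0 0 -10; 0.5 27.3 50.7 0 0 0 -11; 0.5 30 55.8 0 0 0 -12.4; 0.5 30 55.8 0 0 0 -12.4'
```

```text
t: 3.25
eef_pos: [0.4521, -0.0971, 0.2268]
ee_rot: [3.141, -0.0, 1.584]
force: [-0.5, -0.8, 0.1]
width: 0.0439
```

```bash
python3 -m inch '0.5 0 -0.3 -6 0 0 -0.2; 0.5 0 -0.3 -12 0 0 -0.2; 0.5 0 -0.3 -16 0 0 -0.2; 0.5 0 -0.3 -19 0 0 -0.2; 0.5 0 -0.3 -21 0 0 -0.2; 0.5 0 -0.3 -21.8 0 0 -0.2; 0.5 0 -0.3 -21.8 0 0 -0.2' && python3 - <<'E'
from h import *
f=grab_frame("scene"); a=f["pixels"][90:260,210:410,::-1]; cv2.imwrite("pics/v3.png",cv2.resize(a,None,fx=3.5,fy=3.5,interpolation=cv2.INTER_CUBIC))
E
```

```text
t: 4.12
eef_pos: [0.4519, -0.1004, 0.0088]
ee_rot: [3.141, 0.0, 1.58]
force: [0.3, -0.6, -0.4]
width: 0.0437
```

View pics/v3.png

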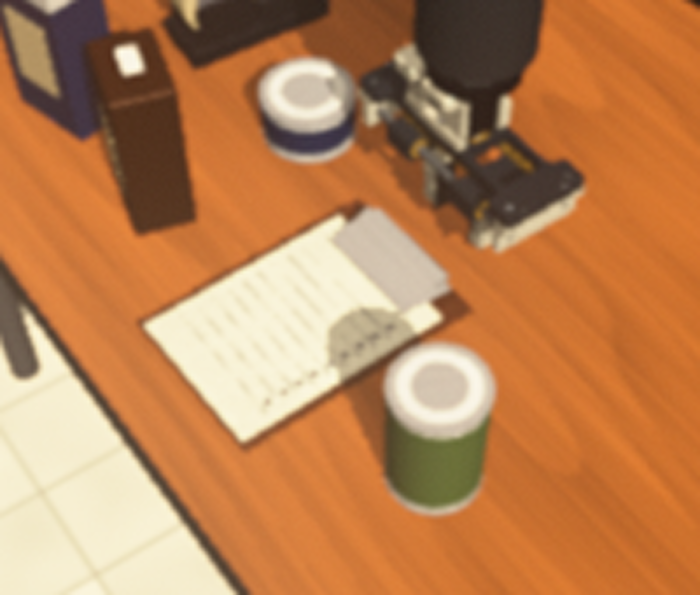

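The fingers are down behind the clip and clear of the tin, can and coffee. Now pushing slowly for most of the way.

```bash
python3 -m inch '0.5 2 0 0 0 0 0; 0.5 3 0 0 0 0 0; 0.5 4 0 0 0 0 0; 0.5 5 0 0 0 0 0; 0.5 6 0 0 0 0 0; 0.5 7 0 0 0 0 0; 0.5 8 0 0 0 0 0; 0.5 9 0 0 0 0 0; 0.5 10 0.1 0 0 0 0; 0.5 11 0.1 0 0 0 0; 0.5 12 0.1 0 0 0 0; 0.5 12 0.1 0 0 0 0' && python3 - <<'E'
from h import *
f,g=report()
a=g["pixels"][90:260,210:410,::-1]; cv2.imwrite("pics/v4.png",cv2.resize(a,None,fx=3.5,fy=3.5,interpolation=cv2.INTER_CUBIC))
E
```

```text
t: 5.68
eef_pos: [0.5721, -0.0995, 0.0092]
ee_rot: [3.141, 0.0, 1.58]
force: [-0.9, -1.0, 0.5]
width: 0.0438
edge x=0.7787-0.0087*y  normal yaw 0.50 deg (std 0.0006 n175)
rect top [  0.75 739.61 -98.41 136.86 156.69   1.97]
clipboard_foot [ 0.803  -0.0923] overhang 0.0236
clipboard [ 0.6998 -0.0875] overhang -0.0796
rect scene [ 6.3000e-01  6.9444e+02 -9.6920e+01  1.5882e+02  2.3159e+02 -1.5000e-01]
scene {'clipboard_foot': array([ 0.8006, -0.0925]), 'clipboard_clip': array([ 0.585, -0.1  ])}
```

View pics/v4.png

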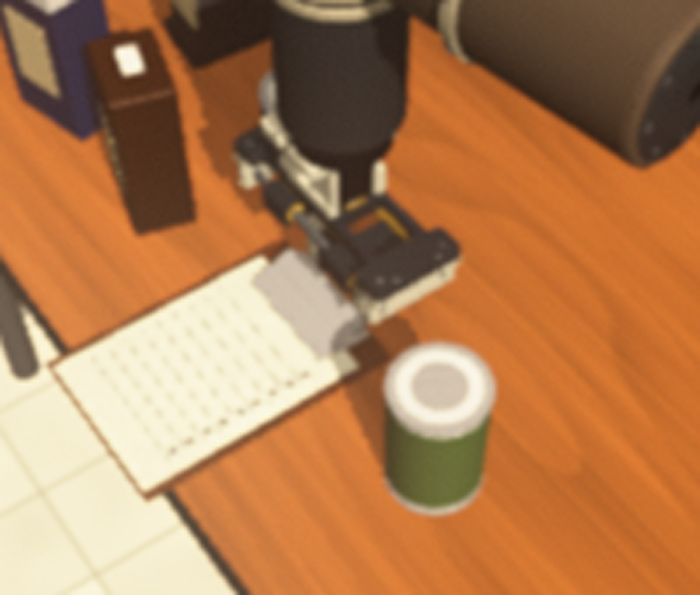

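The clipboard now overhangs by about 13–17 mm, with the fingers flush on the clip. I'll push another 4.2 cm, then back off to measure.

```bash
python3 -m inch '0.5 0.7 0 0 0 0 0; 0.5 1.4 0 0 0 0 0; 0.5 2.1 0 0 0 0 0; 0.5 2.8 0 0 0 0 0; 0.5 3.4 0 0 0 0 0; 0.5 3.9 0 0 0 0 0; 0.5 4.2 0 0 0 0 0; 0.5 4.2 0 0 0 0 0; 0.5 2 0 0 0 0 0; 0.5 -4 0 0 0 0 0; 0.5 -10 0 0 0 0 0; 0.5 -14 0 0 0 0 0' && python3 - <<'E'
from h import *
f,g=report()
p=f["pixels"]
print("red col 357 rows 120-150",p[120:150,357,0].tolist()); print("row 140",p[140,325:395,0].tolist())
a=g["pixels"][130:290,190:390,::-1]; b=p[110:250,270:450,::-1]
cv2.imwrite("pics/v5.png",cv2.resize(a,None,fx=3.7,fy=3.7,interpolation=cv2.INTER_CUBIC)); cv2.imwrite("pics/v6.png",cv2.resize(b,None,fx=4,fy=4,interpolation=cv2.INTER_CUBIC))
E
```

```text
t: 7.72
eef_pos: [0.4304, -0.0994, 0.0094]
ee_rot: [3.139, -0.0, 1.58]
force: [0.8, -0.3, -0.6]
width: 0.0436
edge x=0.7786-0.0087*y  normal yaw 0.50 deg (std 0.0006 n174)
rect top [ 6.6000e-01  7.3804e+02 -9.8230e+01  2.2342e+02  1.5333e+02  6.8000e-01]
clipboard_foot [ 0.8531 -0.094 ] overhang 0.0736
clipboard_clip [ 0.629  -0.1015] overhang -0.1505
clipboard [ 0.7376 -0.1006] overhang -0.0419
yaw pts 1.9134612478763098
rect scene [ 9.6000e-01  7.3702e+02 -9.7610e+01  2.2897e+02  1.5638e+02  5.9000e-01]
scene {'clipboard_foot': array([ 0.8571, -0.092 ]), 'clipboard_clip': array([ 0.6272, -0.1013])}
red col 357 rows 120-150 [247, 248, 248, 248, 248, 247, 245, 239, 242, 247, 248, 242, 228, 232, 246, 248, 249, 248, 249, 247, 246, 244, 246, 248, 248, 247, 243, 246, 248, 247]
row 140 [218, 227, 227, 233, 236, 237, 236, 237, 231, 189, 155, 199, 243, 248, 247, 246, 246, 246, 244, 246, 245, 245, 245, 247, 246, 246, 246, 246, 245, 247, 246, 246, 246, 246, 246, 246, 246, 246, 246, 247, 246, 247, 246, 246, 246, 246, 246, 246, 245, 246, 247, 247, 242, 204, 159, 199, 243, 248, 248, 248, 247, 248, 248, 248, 248, 248, 247, 248, 247, 248]
```

View pics/v6.png

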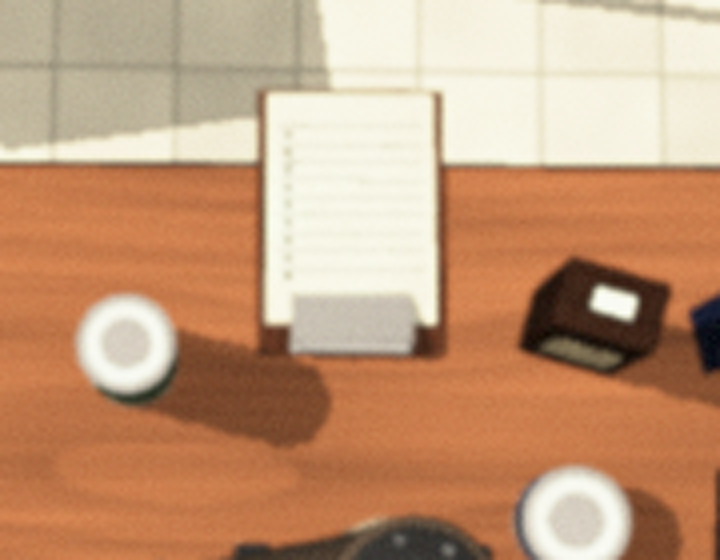

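View pics/v5.png

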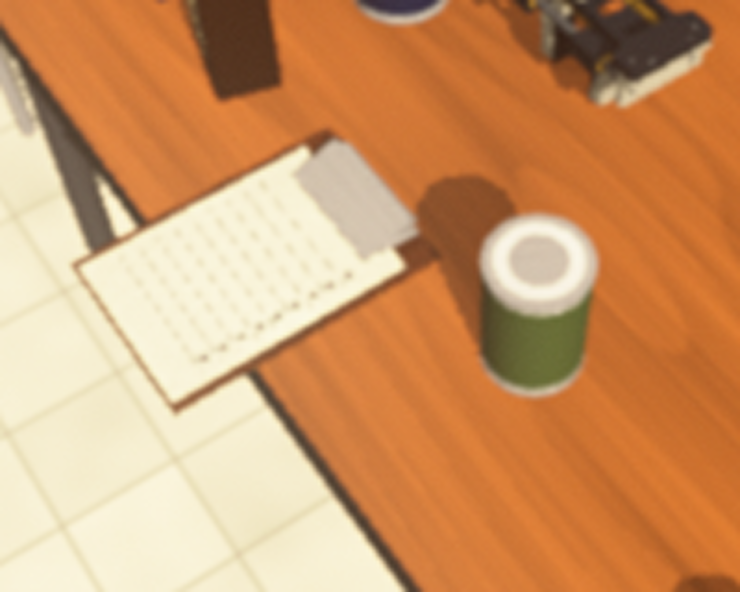

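In this view the plain end sits about 73/4 px past the edge, or roughly 6 cm, and looks square. A subpixel check will confirm the overhang and angle.

```bash
python3 - <<'E'
from h import *
f=grab_frame("top"); G=cv2.cvtColor(f["pixels"],cv2.COLOR_RGB2GRAY).astype(float)
def half(seg):  # first crossing from bright plateau down to half-depth of the minimum
    hi=np.median(seg[:4]); i=int(np.argmin(seg)); lo=seg[i]; t=(hi+lo)/2
    j=max(k for k in range(i+1) if seg[k]>t) if (seg[:i+1]>t).any() else i
    return j+(seg[j]-t)/(seg[j]-seg[j+1])
def fit(P):
    P=np.array(P)
    for _ in range(4):
        b,a=np.polyfit(P[:,1],P[:,0],1); r=P[:,0]-a-b*P[:,1]; P=P[abs(r)<max(.001,2*r.std())]
    return a,b,np.degrees(np.arctan(-b)),r.std(),len(P)
E=[ray(f,(c,143+half(G[143:154,c])))[:2] for c in list(range(230,328))+list(range(386,470))]
e=fit(E);print("outer edge",np.round(e,4))
for r0 in (127,):
    F=[ray(f,(c,r0+half(G[r0:137,c])),.004)[:2] for c in range(339,377)]
    k=fit(F);print("plain end",np.round(k,4)); y=-.094; print("overhang",k[0]+k[1]*y-e[0]-e[1]*y)
print(G[127:138,[340,350,360,370,376]].T.round())
# sides over the bright floor / wood: darkest column (board rim)
for lo,hi,n in((328,342,"left"),(372,386,"right")):
    P=[]
    for r in range(136,190):
        s=255-G[r,lo:hi]; s=np.clip(s-np.sort(s)[-4],0,None); P.append(ray(f,(lo+(s*np.arange(hi-lo)).sum()/s.sum(),r),.004)[:2])
    P=np.array(P)
    for _ in range(4):
        b,a=np.polyfit(P[:,0],P[:,1],1); q=P[:,1]-a-b*P[:,0]; P=P[abs(q)<max(.001,2*q.std())]
    print(n,"yaw",np.degrees(np.arctan(b)),q.std(),len(P))
print([np.round(ray(grab_frame(c),pinpoint(c,"table_edge")[0]["location"])[:2],4) for c in("top","scene")*4 if pinpoint(c,"table_edge")])
E
```

```text
outer edge [ 7.875e-01 -8.300e-03  4.767e-01  5.000e-04  1.610e+02]
plain end [ 8.6650e-01  1.0860e-01 -6.2008e+00  3.2000e-03  3.7000e+01]
overhang 0.06807123473340483
[[157. 160. 168. 169. 162. 168. 219. 241. 245. 244. 245.]
 [161. 170. 184. 185. 171. 177. 222. 243. 245. 245. 246.]
 [232. 235. 242. 243. 236. 215. 222. 240. 244. 245. 244.]
 [232. 236. 241. 243. 234. 209. 220. 238. 244. 244. 245.]
 [234. 234. 242. 244. 239. 227. 228. 241. 244. 243. 243.]]
left yaw -0.11564924913100548 0.0006522916353473554 54
right yaw 1.8153961101447493 0.0013077297647620082 54
[array([ 0.7905, -0.0113]), array([0.7849, 0.0041]), array([ 0.7846, -0.0054]), array([0.7914, 0.0059]), array([ 0.7855, -0.0174]), array([0.7849, 0.0037]), array([ 0.7839, -0.0037]), array([0.7844, 0.0022])]
```

The outer edge is at x≈0.788 and the plain end at about 0.848, so the overhang is about 60 mm. The yaw error against the edge is under 0.5°. I'll lift clear, check the neighbours and hand in.

```bash
python3 -m inch '0.5 0 0 4 0 0 0; 0.5 0 0 8 0 0 0; 0.5 0 0 12 0 0 0; 0.5 0 0 12 0 0 0' && python3 - <<'E'
from h import *
np.set_printoptions(precision=3,suppress=True)
f,g=report()
for n in("can","coffee","tin_low","can_spare","jar","pasta_box","tape_dispenser"):
    print(n,[ray(F,r[0]["location"])[:2] for c,F in(("top",f),("scene",g)) if (r:=pinpoint(c,n))])
a=cv2.absdiff(f["pixels"][:,:,::-1],cv2.imread("pics/top0.png")).max(2)
for n,(r,c) in dict(can=(195,301),coffee=(190,420),tin=(240,414),spare=(242,183),jar=(174,183),pasta=(187,467),tape=(250,463)).items(): print(n,a[r-14:r+14,c-14:c+14].mean().round(1),end=" ")
arm.job_done()
E
```

```text
t: 10.02
eef_pos: [0.4342, -0.0991, 0.1322]
ee_rot: [3.134, -0.001, 1.58]
force: [-0.1, -0.1, 0.4]
width: 0.0439
edge x=0.7787-0.0087*y  normal yaw 0.50 deg (std 0.0006 n172)
rect top [  0.87 738.02 -98.68 223.64 154.22   0.68]
clipboard_foot [ 0.855 -0.093] overhang 0.0757
clipboard_clip [ 0.622 -0.103] overhang -0.1579
clipboard [ 0.742 -0.096] overhang -0.0372
yaw pts 2.498063140222074
rect scene [  0.77 736.75 -98.75 229.56 157.65   0.17]
scene {'clipboard_foot': array([ 0.854, -0.096]), 'clipboard_clip': array([ 0.622, -0.109])}
can [array([0.622, 0.08 ]), array([0.618, 0.083])]
coffee [array([ 0.645, -0.289]), array([ 0.647, -0.288])]
tin_low [array([ 0.489, -0.275]), array([ 0.487, -0.286])]
can_spare [array([0.474, 0.438]), array([0.47 , 0.439])]
jar [array([0.688, 0.442]), array([0.681, 0.447])]
pasta_box [array([ 0.647, -0.427]), array([ 0.647, -0.411])]
tape_dispenser [array([ 0.455, -0.428]), array([ 0.463, -0.418])]
can 11.4 coffee 7.6 tin 13.5 spare 10.4 jar 9.2 pasta 8.1 tape 8.6 the job is handed in; nothing more can be done
```

I pushed the clipboard about 12 cm with two half-open fingertips against the clip's spine, then backed off, lifted clear and handed the job in at about 10 s.

- **Overhang:** the plain end is about 6 cm past the edge. The far edge measured x ≈ 0.788 m and the plain end x ≈ 0.848 m. That plain-end figure comes from reading the pixels by hand and from where the fingers stopped, because the automatic line fit failed on the floor tiles.
- **Squareness:** the clipboard's outline is turned 0.2–0.7°, against 0.5° for the edge, so it is square to within about half a degree.
- **Groceries and tape dispenser:** none of them appears to have moved. Their positions agree with the first ones to within the networks' scatter of 1–2 cm, and before-and-after pictures show no clear change. The gripper stayed clear of them.

**Checks that disagreed:**
- The networks put the plain end slightly further out, giving an overhang of about 65–67 mm.
- The "overhang" of 74–76 mm printed by my script uses the inner side of the black edge band, so it reads about 9 mm too high.
- The clipboard angle from the networks' two end points read 1.9–2.5°, and the right-side fit gave 1.8° while the left gave −0.1°. I trusted the outline instead.

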